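Tap the shim wedge tight under the stockroom rack's loose foot

TASK

The front corner foot of the small steel rack hangs clear of the bench: pick up the hammer and tap the wooden wedge in under that foot with light taps, at least three separate ones, until it stops advancing and sits tight, but do not pound it or force it so far that it jacks the rack up. Then lay the hammer flat back on the rubber mat and let go. Drive the wedge with the hammer only, do not strike the rack, and leave the carton, the tape roll and the red tray where they are.

Things in the scene. Friction and masses are not known exactly. Their poses are not given: they have to be found in the camera images.
- hammer_grip (a point): Middle of the hammer's straight flat-sided wooden handle, 26 mm wide (y), 24 mm high, half-way up (22 mm above what the hammer lies on), near its centre of mass. x runs along the handle to the head, whose axis is at +60 mm, same height; the handle runs 170 mm back to -x. Grip firmly here (about 60 N) or blows turn it in the fingers. The hammer starts flat on the mat.
- hammer: Soft-faced hammer, 252 mm long, 0.4 to 0.6 kg: black round head 44 mm in diameter, 90 mm long, its flat striking faces looking to +y and -y; wooden handle to -x, ending in a butt 44 mm high, 32 mm wide. Origin under the head's centre, level with the underside; z up.
- wedge: Wooden wedge on the bench, 200 mm long (y), 40 mm wide (x), 0.12 kg; 5 mm thick at the thin end (+y), rising evenly (1 in 10) to 25 mm at the thick end (-y). Origin: centre of its underside. It lies loose, its thin end 5 to 20 mm past the middle of the foot, between two guide strips 8 mm high, 3 mm of play each side, reaching 60 mm out from the foot. Drive it along +y.
- wedge_end (a point): Centre of the upright end face at the wedge's thick end, 40 mm wide and 25 mm high, 12.5 mm above the bench; it looks to -y of the wedge and is the face to strike. Loose, the wedge slides at about 1 N. Once the foot bears on it, it takes a push of about 1.3 times (1.1 to 1.5) the foot's load. A push of 11 to 15 N leaves it properly tight; it then stays put.
- rack: Small rack of dark slotted steel angle, 240 mm deep (x), 340 mm wide (y), 235 mm high with its cartons, fixed. Origin: on the bench below the middle of its loose foot; the rack extends from there to +x and +y (and 15 mm to -x and -y). The wedge runs along the rack's y.
- foot_spot (a point): The spot on the bench right below the loose foot (the rack's origin). The foot is a black rubber dome, 32 mm across, on a screw under a leg that ends 60 mm up. Its lowest point hangs 8 to 15 mm above the bench: how far differs each time and is not measured. Lifted, the corner gives about 1 mm for each 10 N.
- mat_centre (a point): Centre of the top of a black rubber mat, 290 mm (x) by 170 mm (y) and 3 mm thick, fixed on the bench; the hammer starts on it and goes back to it.
- carton: Bystander: cardboard box 90 x 90 x 60 mm, origin under its centre.
- tape_roll: Bystander: tan tape roll lying flat, 100 mm across, 48 mm high, origin under its centre.
- screw_tray: Bystander: small red open tray 120 x 90 x 40 mm, origin under its centre.
There are look-alikes about, which are no part of the job. Of the things shaped like the wedge, the wooden one is meant.

How it is judged (in metres and radians):
On the way, in this order (a step that is already met when the one before it is completed fails the run):
1. first tap: the hammer strikes the wedge (over 0.5 N) (contact force between hammer and wedge above 0.5 N).
2. the hammer comes clear of the wedge after the first tap (contact force between hammer and wedge below 0.1 N), for 0.1 s.
3. second tap: the hammer strikes the wedge (over 0.5 N) (contact force between hammer and wedge above 0.5 N).
4. the hammer comes clear of the wedge after the second tap (contact force between hammer and wedge below 0.1 N), for 0.1 s.
5. third tap: the hammer strikes the wedge (over 0.5 N) (contact force between hammer and wedge above 0.5 N).
6. the hammer comes clear of the wedge after the third tap (contact force between hammer and wedge below 0.1 N), for 0.1 s.
At the end, for the whole second after the job is handed in: The wedge lies still on the bench, jammed under the foot, which presses on it with 5 to 22 N by itself. The hammer lies flat (within 0.1 rad) and still on the mat, its grip point within 90 mm of the mat's centre (contact force between wedge and rack between 5 and 22 N and linear speed of wedge below 0.01 m/s and angle between wedge's own z axis and vertical below 0.05 rad and horizontal distance between hammer_grip and mat_centre below 0.09 m and z of hammer in the frame of mat_centre between -0.002 and 0.006 m and angle between hammer's own z axis and vertical below 0.1 rad and linear speed of hammer below 0.02 m/s); the robot touches nothing.
It fails at once if the hammer presses or strikes the wedge with more than 45 N (pounding) (contact force between hammer and wedge above 45 N).
It fails at once if the wedge is over-driven: it lifts the foot with more than 24 N (contact force between wedge and rack above 24 N).
It fails at once if the fingers or the arm push the wedge (contact force between any of the fingers, the arm and wedge above 1 N).
It fails at once if the hammer or the arm strikes the rack with more than 5 N (contact force between any of hammer, the arm, the fingers and rack above 5 N).
It fails at once if the carton, the tape roll or the red tray is moved more than 30 mm (distance of any of carton, tape_roll, screw_tray from where it was at the start of the episode above 0.03 m).
It also fails if it takes over 67 s, if anything falls off the work surface, if the arm or the gripper's body presses on something with over 40 N, if the wrist force passes 120 N, or if a joint passes its speed limit or range.

ROBOT

A 6-joint arm with a two-finger parallel gripper is mounted at the origin on the work surface. World frame = base frame: x ahead of the robot, y to its left, z up, the work surface at z = 0. Lengths are in mm, angles in degrees, forces in N, time in s.
With the tool pointing down it reaches from about 350 to 850 mm from the base axis. Payload 8.1 kg.
Tool frame: the origin (TCP) lies midway between the tips of the shut fingers; the grasp point (between the pads) lies 19 mm behind it (hold_point_z is the distance from the TCP to the grasp point, in mm); z points along the fingers, y is the direction in which the jaws open and shut (so a half turn about z gives the same grasp; the last joint's range is limited). The gripper opens to 85 mm and grips with 20 to 120 N. Pads are 22 mm wide; open, the fingers measure 114 mm over their backs; the gripper's body (76 mm by 85 mm) begins 54 mm behind the grasp point. The pads swing forward as they close: fully open they stand 13 mm farther back than shut.
Start: joints at [-70.21, 7.471, 85.268, -0, 87.261, -4.893], TCP at [250.578, -545.175, 231.292] pointing down, gripper open.
Joint ranges: [-169.43, 169.43], [-51.17, 129.36], [1.28, 143.12], [-76.62, 256.62], [0, 156.53], [-152.29, 152.29]. Speed limits (degrees/s): [136.94, 136.94, 159.86, 180, 180, 180].

INTERFACE

Orientations are given as [roll, pitch, yaw] about the fixed x, y, z axes, in that order (R = Rz(yaw) Ry(pitch) Rx(roll)).
In Python, from bench import sense, snapshot, camera_params, hand_in, hold_point_z gives the robot as it stands.
- The arm moves only by the tool servo_tool, never from a script. Its argument "motion" is a list of rows, each a list of 7 numbers: the finger opening in mm, from 0 to 85.4, then the shift along the tool's x, y, z in mm, then the turn, a rotation vector about the tool's x, y, z in rad. A call has 1 to 10 rows; each row shifts and turns the pose as measured when the row begins, along the tool's axes as they then stand; what a row does not reach is not made up. A row lasts 1/10 s, in which the tool goes at most 50 mm and 8.59 degrees, less where a joint would pass 70% of its speed; a pose out of reach is approached as far as the arm can. A call with a gripper value outside its range is refused whole. The fingers move at their own pace and stop on an object; "force" is the grip in N (left out, the last holds). Time passes only in rows, so rows that do not move let the fingers close. It gives the time, the measured TCP pose, the force and the opening at its end, in the units of the state.
- sense(): the state, without advancing time (a new reading comes with each control period).
- snapshot(name): name is "scene" or "side" or "wrist"; returns the picture (400x640x3 uint8, blue, green, red); there is no depth.
- camera_params(name): a dict with "fx", "fy", "cx", "cy" (pixels), "D" ([k1, k2, p1, p2, k3] as OpenCV has them; the pictures are not rectified), "R" (3x3) and "t" (3): a world point X has camera coordinates R X + t; the wrist camera has in their place "tool_from_camera" (4x4, takes a point from camera to tool coordinates, whose origin is the TCP and whose axes are the flange's). Camera axes: x right, y down, z forward; pixel columns grow to the right and rows downward; lengths in mm; the calibration is good to about 2 mm. A picture is of the moment at which its call begins: read the wrist's pose just before it. camera_params takes no time and is no camera call.
- hand_in(): hands the job in, once; it reports no verdict.
The state is a dict: "time": time; "joint_pos": joint angles; "qd": joint speeds; "joint_efforts": joint torques, N m; "tool_pos": TCP position; "tcp_rot": TCP orientation; "ft_force": force on the tool from outside, world axes, zero at the start; "wrist_torque": the same for the moment, N m; "finger_gap": finger opening in mm.
Only numpy, scipy, OpenCV 4.12 (cv2) and the standard library are available. Lean on these libraries where they do the work, as an engineer would, in place of code of your own. Each camera call takes 0.05 s, during which the arm holds its last target. There are 200 camera calls.

## Working session

There is one attempt and no reset: what is moved stays moved. The work goes in short steps, Python scripts to look and compute and a tool call to move; the robot and the scene stay as the last step left them, time stands still between calls to the robot, and variables do not carry over. Pictures are saved under pics/ and viewed, about 8 in all and at most 12, crops included, and the job is handed in when it is done.

Besides the shell and the picture viewer there is one more tool, called after ">>>" as name(argument=value, ...), one argument or row to a line, values as JSON. servo_tool: Moves the arm, as the interface text tells. Its arguments: {"type":"object","properties":{"motion":{"type":"array"},"force":{"type":"number"}},"required":["motion"]}

```bash
mkdir -p pics; ls; python3 - <<'E'
from bench import *
import cv2
for n in ("scene","side"):
    cv2.imwrite(f"pics/{n}0.png",snapshot(n)); p=camera_params(n)
    print(n,p)
print(camera_params("wrist")); print(sense()); print(hold_point_z() if callable(hold_point_z) else hold_point_z)
E
```

```text
pics
scene {'fx': 465.1300598859685, 'fy': 465.1300598859685, 'cx': 319.10904250971623, 'cy': 198.09490445786935, 'D': array([-0.11365314,  0.        ,  0.        ,  0.        ,  0.        ]), 'R': array([[-0.30440174,  0.95254024, -0.00258175],
       [ 0.75792171,  0.24056431, -0.60636911],
       [-0.5769699 , -0.18653658, -0.79517913]]), 't': array([  75.46055023, -348.91790614, 1625.9862974 ])}
side {'fx': 429.6749221674231, 'fy': 429.6749221674231, 'cx': 320.8642211690944, 'cy': 201.10370729874032, 'D': array([-0.0152952,  0.       ,  0.       ,  0.       ,  0.       ]), 'R': array([[-0.78790836, -0.61561519, -0.01477707],
       [-0.32281366,  0.43335731, -0.84142307],
       [ 0.52439657, -0.65819403, -0.54017484]]), 't': array([ 430.80397627,  176.54002644, 1030.99820762])}
{'fx': 329.8334764844207, 'fy': 329.8334764844207, 'cx': 318.7970980059644, 'cy': 201.28227756125676, 'D': array([-0.05107788,  0.        ,  0.        ,  0.        ,  0.        ]), 'tool_from_camera': array([[-1.16929329e-03, -9.46945994e-01, -3.21390599e-01,
         8.27662141e+01],
       [ 9.99999198e
[... 253 characters left out ...]
oint_pos': array([-7.02094377e+01,  7.51191252e+00,  8.53224196e+01,  1.13416492e-04,
        8.72624043e+01, -4.89366102e+00]), 'qd': array([ 1.05567032e-02, -1.42725038e-01, -1.49488317e-01, -1.02683496e-01,
       -3.49203708e-02,  1.35589786e-04]), 'joint_efforts': array([ 1.37640782e-03, -5.70951927e+01, -5.01941371e+01, -1.77168522e-04,
        8.14499304e-03, -1.15746620e-04]), 'tool_pos': array([ 250.41708933, -544.69925215,  230.34348577]), 'tcp_rot': array([-1.79903626e+02, -8.36512722e-03,  2.46842108e+01]), 'ft_force': array([-0.0664319 ,  0.50945712,  0.56711278]), 'wrist_torque': array([ 0.03626386, -0.05196545,  0.03185053]), 'finger_gap': 85.39184072877599}
18.700000000000003
```

View pics/scene0.png

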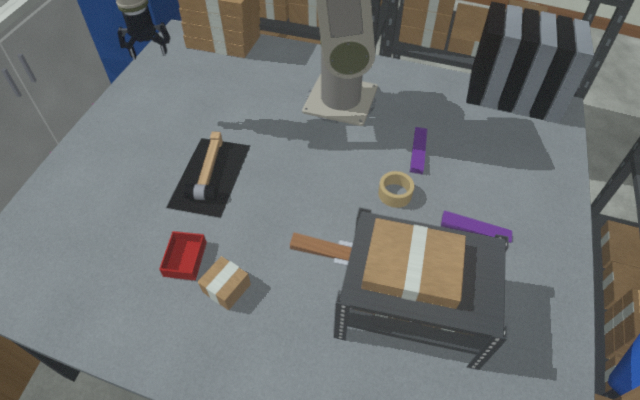

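View pics/side0.png

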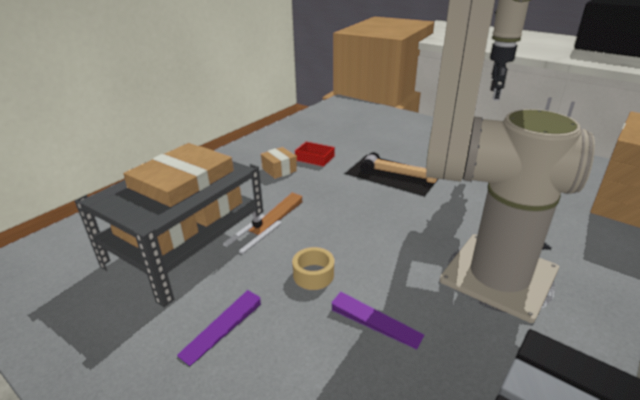

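The scene view shows the hammer on the mat (210,165), with its head at (200,190). The wedge's thick end is at (292,243) and it runs right to the rack foot at about (345,250). The side view shows the wedge at (275,212) and the foot at (257,222). Next I'll measure these.

```bash
cat > h.py <<'E'
import numpy as np, cv2
from bench import *
from scipy.spatial.transform import Rotation as Rn
def pose():
    s=sense(); return Rn.from_euler('xyz',s['tcp_rot'],degrees=True).as_matrix(), np.array(s['tool_pos']), s
def cam(n):
    p=camera_params(n); K=np.array([[p['fx'],0,p['cx']],[0,p['fy'],p['cy']],[0,0,1]])
    if n=='wrist':
        R,t,_=pose(); T=p['tool_from_camera']; Rw=R@T[:3,:3]; c=R@T[:3,3]+t
    else: Rw=p['R'].T; c=-Rw@p['t']
    return K,np.array(p['D']),Rw,c
def ray(C,uv):
    K,D,R,c=C; q=cv2.undistortPoints(np.float64(uv).reshape(-1,1,2),K,D).reshape(-1,2)
    return c,(R@np.c_[q,np.ones(len(q))].T).T
def plane(C,uv,z):
    c,d=ray(C,uv); return c+d*((z-c[2])/d[:,2])[:,None]
def proj(C,X):
    K,D,R,c=C; X=np.float64(X).reshape(-1,3); Y=(X-c)@R
    return cv2.projectPoints(Y,np.zeros(3),np.zeros(3),K,D)[0].reshape(-1,2)
E
python3 - <<'E'
from h import *
S=cam('scene'); V=cam('side')
a=cv2.imread('pics/scene0.png'); b=cv2.imread('pics/side0.png')
print('rough mat',plane(S,[(210,177),(228,139),(250,143),(222,215),(169,207)],3).round())
print('hammer butt/head',plane(S,[(216,138),(200,190)],25).round())
print('tray,carton,tape',plane(S,[(184,256),(224,285),(396,190)],20).round())
print('wedge',plane(S,[(292,236),(292,247),(350,244),(350,258)],15).round())
A=cv2.resize(a[225:275,280:370],None,fx=7,fy=7,interpolation=cv2.INTER_CUBIC)
B=cv2.resize(b[185:260,225:315],None,fx=7,fy=7,interpolation=cv2.INTER_CUBIC)
B=B[:,:630]; cv2.imwrite('pics/c1.png',A); cv2.imwrite('pics/c2.png',B)
# wedge mask
for im,n,roi in((a,'scene',(225,275,280,370)),(b,'side',(185,240,250,315))):
    h=cv2.cvtColor(im,cv2.COLOR_BGR2HSV)
    m=cv2.inRange(h,(3,110,60),(16,255,255)); z=np.zeros_like(m); y0,y1,x0,x1=roi; z[y0:y1,x0:x1]=m[y0:y1,x0:x1]
    cs=max(cv2.findContours(z,0,2)[0],key=cv2.contourArea)
    print(n,cv2.contourArea(cs),cv2.approxPolyDP(cs,1.5,True)[:,0].tolist())
E
```

```text
rough mat [[ 467. -279.    3.]
 [ 302. -294.    3.]
 [ 298. -218.    3.]
 [ 585. -183.    3.]
 [ 606. -344.    3.]]
hammer butt/head [[ 328. -320.   25.]
 [ 536. -273.   25.]]
tray,carton,tape [[ 748. -216.   20.]
 [ 792.  -79.   20.]
 [ 359.  271.   20.]]
wedge [[597.  34.  15.]
 [630.  46.  15.]
 [574. 191.  15.]
 [616. 203.  15.]]
scene 366.5 [[293, 238], [297, 241], [295, 244], [299, 246], [296, 243], [298, 240], [300, 241], [299, 243], [300, 239], [304, 247], [305, 243], [307, 242], [308, 244], [310, 242], [310, 245], [306, 246], [308, 249], [311, 248], [307, 247], [311, 243], [312, 246], [314, 245], [312, 243], [314, 242], [317, 244], [312, 250], [316, 249], [324, 254], [329, 253], [332, 256], [333, 254], [334, 256], [342, 256], [344, 258], [348, 256], [349, 251], [347, 249], [349, 249], [343, 249], [342, 246], [337, 247], [334, 244], [325, 244], [322, 241], [320, 245], [318, 240], [311, 243], [306, 241], [308, 240], [306, 237], [304, 240], [303, 237], [302, 240], [301, 236], [300, 239], [294, 236]]
side 546.0 [[301, 197], [292, 193], [262, 219], [259, 227], [256, 228], [254, 226], [250, 230], [256, 233], [260, 232], [301, 201]]
```

View pics/c1.png

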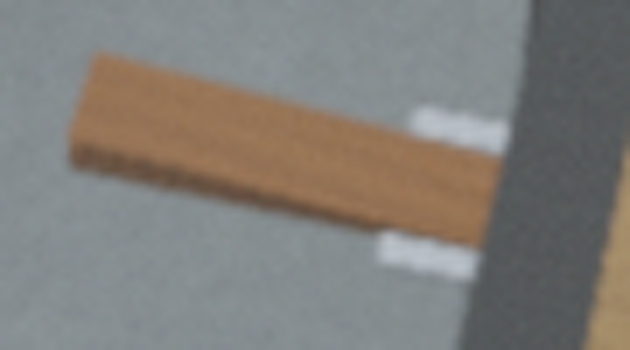

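View pics/c2.png

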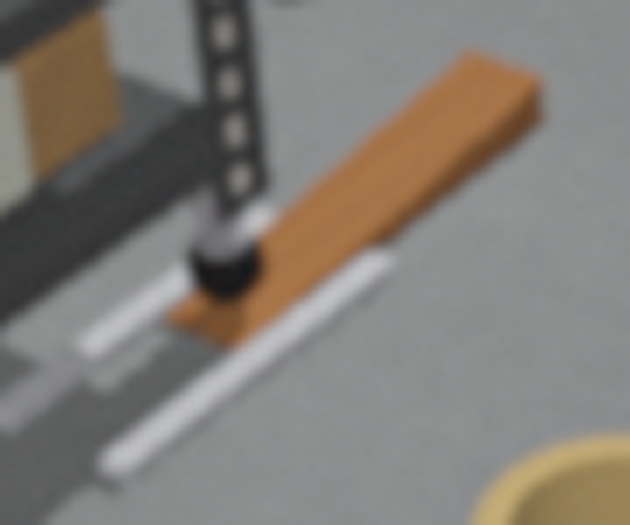

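>>> servo_tool(
  motion=[
    [85, 40, -17.3, 0, 0, 0, 0],
    [85, 40, -17.3, 0, 0, 0, 0],
    [85, 40, -17.3, 0, 0, 0, 0],
    [85, 40, -17.3, 0, 0, 0, 0],
    [85, 40, -17.3, 0, 0, 0, 0],
    [85, 40, -17.3, 0, 0, 0, 0],
    [85, 40, -17.3, 0, 0, 0, 0],
    [85, 37, -17, 0, 0, 0, 0.1],
    [85, 0, 0, 0, 0, 0, 0.1],
    [85, 0, 0, 0, 0, 0, 0],
  ],
)

```text
time: 1.1
tool_pos: [486.6, -275.1, 224.7]
tcp_rot: [-179.5, 0.2, 12.7]
ft_force: [-0.9, -1.1, 0.3]
finger_gap: 84.9
```

```bash
python3 - <<'E'
from h import *
S=cam('scene'); V=cam('side')
f=lambda u,o:[((x+.5)/7-.5+o[0],(y+.5)/7-.5+o[1]) for x,y in u]
sc=lambda u:f(u,(280,225)); sd=lambda u:f(u,(225,185))
print('thick top corners scene',plane(S,sc([(97,52),(73,150)]),25).round(1))
print('thick top corners side',plane(V,sd([(472,52),(540,80)]),25).round(1))
print('thick bottom side',plane(V,sd([(540,118)]),0).round(1))
print('scene edges near rack z~10.. ',[plane(S,sc([p]),z).round(1).tolist() for p,z in (((500,155),12),((485,247),12))])
print('side near edge far',plane(V,sd([(240,345)]),5).round(1))
print('side strip top outer line',plane(V,sd([(395,255),(110,470),(265,210),(80,350)]),8).round(1))
print('scene strips',plane(S,sc([(412,106),(380,236)]),8).round(1))
print('foot side',plane(V,sd([(227,265)]),20).round(1))
cv2.imwrite('pics/w1.png',snapshot('wrist')); print(sense()['tool_pos'],sense()['tcp_rot'],sense()['time'])
E
```

```text
thick top corners scene [[590.   36.4  25. ]
 [634.6  42.6  25. ]]
thick top corners side [[625.4  42.6  25. ]
 [586.5  42.5  25. ]]
thick bottom side [[592.8  36.5   0. ]]
scene edges near rack z~10..  [[[579.8, 195.9, 12.0]], [[620.5, 201.3, 12.0]]]
side near edge far [[575.9 237.9   5. ]]
side strip top outer line [[565.4 159.5   8. ]
 [557.  323.8   8. ]
 [630.6 168.1   8. ]
 [620.5 280.3   8. ]]
scene strips [[566.3 156.9   8. ]
 [625.6 161.7   8. ]]
foot side [[602.2 216.8  20. ]]
[ 486.49433204 -275.17508551  224.65541026] [-179.43531477    0.22068667   12.84251185] 1.15
```

View pics/w1.png

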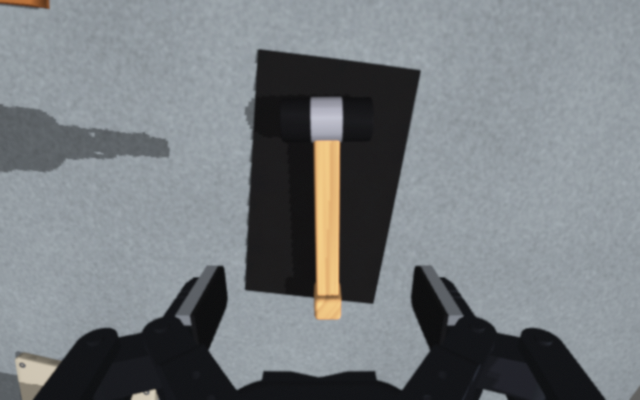

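The wrist view shows the hammer handle along column 327 (rows 142 to 318), the head band at (327,119), and the mat corners at (258,50), (420,70), (373,303) and (246,290). I'll measure these, then look over the wedge before grasping.

```bash
cat > ham.py <<'E'
from h import *
im=cv2.imread('pics/w1.png'); W=cam('wrist')
h=cv2.cvtColor(im,cv2.COLOR_BGR2HSV)
m=cv2.inRange(h,(8,60,120),(25,255,255)); m[:142]=0; m[285:]=0; m[:,:290]=0; m[:,370:]=0
r=np.arange(150,280); l=[np.flatnonzero(m[i]).min() for i in r]; rr=[np.flatnonzero(m[i]).max() for i in r]
L=plane(W,np.c_[l,r],37)[:,:2]; Rr=plane(W,np.c_[rr,r],37)[:,:2]; c=(L+Rr)/2
d=c[0]-c[-1]; vx,vy,x0,y0=cv2.fitLine(c.astype(np.float32),2,0,.01,.01).ravel()
if vx<0: vx,vy=-vx,-vy
print('yaw',np.degrees(np.arctan2(vy,vx)),'width',np.linalg.norm(L-Rr,axis=1).mean())
print('band z47',plane(W,[(327,119)],40).round(1),'edges',plane(W,[(327,97),(327,141)],25).round(1))
print('butt end top',plane(W,[(327,297),(327,318)],47).round(1), plane(W,[(327,318)],3).round(1))
mc=plane(W,[(258,50),(420,70),(373,303),(246,290)],3); print('mat',mc.round(1),mc.mean(0).round(1))
print('line',x0,y0,vx,vy)
E
python3 ham.py
```

```text
yaw 13.455108 width 25.335788614954083
band z47 [[ 541.5 -268.7   40. ]] edges [[ 561.2 -264.2   25. ]
 [ 518.7 -274.2   25. ]]
butt end top [[ 348.9 -313.9   47. ]
 [ 320.4 -320.6   47. ]] [[ 286.3 -329.2    3. ]]
mat [[ 590.5 -185.3    3. ]
 [ 608.9 -352.3    3. ]
 [ 323.3 -382.5    3. ]
 [ 304.9 -216.8    3. ]] [ 456.9 -284.2    3. ]
line 442.16962 -292.01434 0.97255254 0.23268344
```

>>> servo_tool(
  motion=[
    [85, 44, -20, -6, 0, 0, 0],
    [85, 0, -48, 0, 0, 0, 0],
    [85, 0, -48, 0, 0, 0, 0],
    [85, 0, -48, 0, 0, 0, 0],
    [85, 0, -48, 0, 0, 0, 0],
    [85, 0, -48, 0, 0, 0, 0],
    [85, 0, -48, 0, 0, 0, 0],
    [85, 0, 0, 0, 0, 0, 0],
  ],
)

```text
time: 1.95
tool_pos: [454.5, 36.9, 226.7]
tcp_rot: [-179.0, 0.8, 13.4]
ft_force: [-0.3, -0.5, -0.2]
finger_gap: 84.7
```

```bash
python3 - <<'E'
from h import *
cv2.imwrite('pics/w2.png',snapshot('wrist')); s=sense(); print(s['tool_pos'],s['tcp_rot'],s['time'])
E
```

```text
[455.04066361  34.75519031 226.68645493] [-179.05620021    0.85271296   13.36152296] 2.0
```

View pics/w2.png

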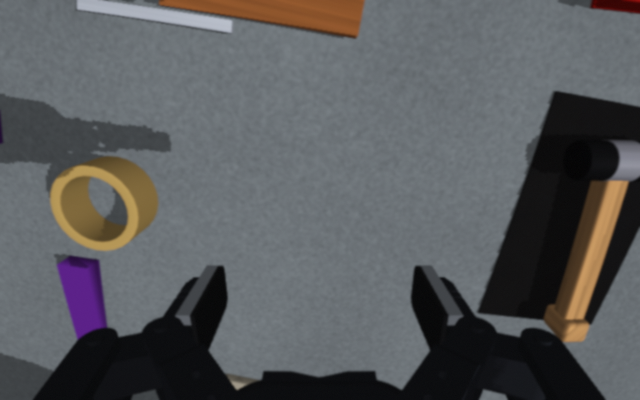

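This picture shows the wedge only at the top edge (160–360, 0–37), so I'll shift about 105 mm in +x.

>>> servo_tool(
  motion=[
    [85, 36, 12, -4, 0, 0, 0],
    [85, 36, 12, -4, 0, 0, 0],
    [85, 35, 11, -4, 0, 0, 0],
    [85, 0, 0, 0, 0, 0, 0],
  ],
)

```text
time: 2.4
tool_pos: [569.4, 19.2, 233.5]
tcp_rot: [-179.1, 1.1, 13.6]
ft_force: [-0.7, -0.7, -0.6]
finger_gap: 85.0
```

```bash
python3 - <<'E'
from h import *
cv2.imwrite('pics/w3.png',snapshot('wrist')); s=sense(); print(s['tool_pos'],s['tcp_rot'],s['time'])
E
```

```text
[567.79217601  19.25906512 233.64223203] [-179.09513969    1.13550265   13.61003196] 2.45
```

View pics/w3.png

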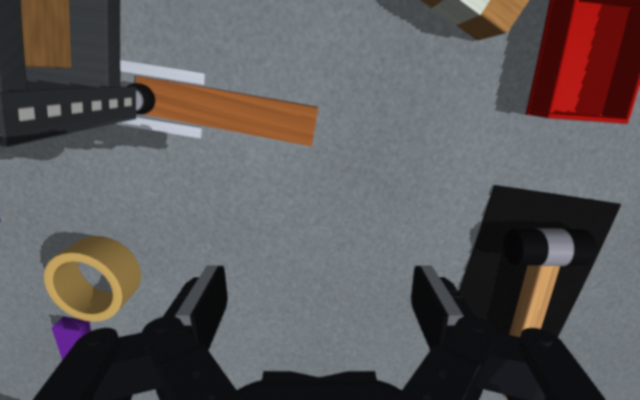

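The wrist view shows the wedge clearly: thick-end corners at (318,107) and (313,146), the foot at (143,99), and strip ends at (204,78) and (201,133).

```bash
python3 - <<'E'
from h import *
im=cv2.imread('pics/w3.png'); W=cam('wrist')
h=cv2.cvtColor(im,cv2.COLOR_BGR2HSV)
m=cv2.inRange(h,(4,110,60),(18,255,255)); z=np.zeros_like(m); z[70:150,165:325]=m[70:150,165:325]
c=max(cv2.findContours(z,0,2)[0],key=cv2.contourArea)
print(cv2.approxPolyDP(c,2.5,True)[:,0].tolist())
E_=plane(W,[(318,107),(313,146)],25); print('end',E_.round(1),E_.mean(0).round(1))
up=[];lo=[]
for x in range(215,305,3):
    r=np.flatnonzero(z[:,x]); zz=25-0.1*(316-x)*0.87
    up.append(plane(W,[(x,r.min())],zz)[0]); lo.append(plane(W,[(x,r.max())],zz)[0])
for n,q in(('far',up),('near',lo)):
    q=np.array(q); k=np.polyfit(q[:,1],q[:,0],1); print(n,'yaw',np.degrees(np.arctan(-k[0])),'x at y=40',np.polyval(k,40),'at200',np.polyval(k,200))
print('strips',plane(W,[(122,61),(204,74),(204,83),(135,116),(201,128),(201,138)],8).round(1))
print('foot',plane(W,[(146,99)],20).round(1),plane(W,[(154,97)],16).round(1))
mc=plane(W,[(493,186),(620,205)],3); print('mat',mc.round(1)); print('head',plane(W,[(552,246)],44).round(1))
E
```

```text
[[165, 81], [167, 118], [311, 144], [316, 107]]
end [[626.9  38.1  25. ]
 [586.5  33.8  25. ]] [606.7  35.9  25. ]
far yaw 3.728881509950671 x at y=40 625.9405333916554 at200 615.512805211472
near yaw 3.4061181144344146 x at y=40 586.6276084272423 at200 577.1047114850556
strips [[624.9 251.9   8. ]
 [631.  163.3   8. ]
 [622.  162.1   8. ]
 [570.1 234.1   8. ]
 [573.8 159.3   8. ]
 [562.7 158.    8. ]]
foot [[593.2 217.   20. ]] [[596.6 210.5  16. ]]
mat [[ 587.5 -184.3    3. ]
 [ 604.2 -352.7    3. ]]
head [[ 544.9 -256.4   44. ]]
```

```bash
cat >> h.py <<'E'
def go(x,y,z,yaw):
    R,t,s=pose(); Rt=Rn.from_euler('xyz',[180,0,yaw],degrees=True).as_matrix()
    print('t',round(s['time'],2),'at',np.round(t,1),'rpy',np.round(s['tcp_rot'],2),'f',np.round(s['ft_force'],2),'gap',round(s['finger_gap'],1))
    print('shift',(R.T@(np.array([x,y,z])-t)).round(1),'rot',Rn.from_matrix(R.T@Rt).as_rotvec().round(4))
E
python3 -c "
from h import *
go(481.6,-282.6,120,13.5)"
```

```text
t 2.45 at [567.8  19.3 233.6] rpy [-179.1     1.14   13.61] f [-0.5  -0.26  0.64] gap 85.0
shift [-152.5  274.9  112.4] rot [-0.0158  0.0198  0.0018]
```

>>> servo_tool(
  motion=[
    [85, -20, 44, 0, 0, 0, 0],
    [85, -20, 44, 0, 0, 0, 0],
    [85, -20, 44, 0, 0, 0, 0],
    [85, -20, 44, 10, 0, 0, 0],
    [85, -22, 40, 15, 0, 0, 0],
    [85, -22, 40, 15, 0, 0, 0],
    [85, -20, 15, 30, -0.016, 0.02, 0],
    [85, 0, 0, 20, 0, 0, 0],
    [85, 0, 0, 0, 0, 0, 0],
  ],
)

```text
time: 3.35
tool_pos: [478.7, -294.0, 142.1]
tcp_rot: [179.8, -0.1, 13.7]
ft_force: [0.4, 0.7, -0.2]
finger_gap: 85.0
```

```bash
python3 -c "
from h import *
go(481.6,-282.6,60,13.5)"
```

```text
t 3.35 at [ 478.7 -294.   142.1] rpy [ 1.7976e+02 -6.0000e-02  1.3690e+01] f [ 0.42  0.7  -0.23] gap 85.0
shift [  5.4 -10.7  82. ] rot [ 0.0042 -0.0011  0.0034]
```

>>> servo_tool(
  motion=[
    [85, 5.5, -11, 25, 0.004, 0, 0.003],
    [85, 0, 0, 30, 0, 0, 0],
    [85, 0, 0, 25, 0, 0, 0],
    [85, 0, 0, 0, 0, 0, 0],
  ],
)

```text
time: 3.75
tool_pos: [481.1, -284.7, 65.9]
tcp_rot: [179.7, -0.3, 13.5]
ft_force: [-0.7, 0.4, -0.2]
finger_gap: 85.1
```

```bash
python3 -c "
from h import *
go(481.6,-282.6,7,13.5)"
```

```text
t 3.75 at [ 481.1 -284.7   65.9] rpy [179.72  -0.26  13.52] f [-0.67  0.42 -0.24] gap 85.1
shift [ 0.7 -2.2 58.9] rot [ 0.0048 -0.0045  0.0004]
```

>>> servo_tool(
  motion=[
    [85, 0.7, -2.2, 25, 0.005, -0.004, 0],
    [85, 0, 0, 25, 0, 0, 0],
    [85, 0, 0, 9, 0, 0, 0],
    [85, 0, 0, 0, 0, 0, 0],
  ],
)

```text
time: 4.15
tool_pos: [485.4, -285.5, 14.8]
tcp_rot: [179.6, -0.4, 13.7]
ft_force: [-0.4, 0.4, 0.2]
finger_gap: 85.1
```

```bash
python3 -c "
from h import *
go(481.6,-282.6,7,13.5)"
```

```text
t 4.15 at [ 485.4 -285.5   14.8] rpy [179.59  -0.37  13.67] f [-0.4   0.41  0.24] gap 85.1
shift [-3.  -3.8  7.7] rot [ 0.0071 -0.0064  0.003 ]
```

>>> servo_tool(
  motion=[
    [85, -3, -3.8, 4, 0.007, -0.006, 0.003],
    [85, 0, 0, 4, 0, 0, 0],
    [85, 0, 0, 0, 0, 0, 0],
  ],
)

```text
time: 4.45
tool_pos: [483.8, -284.1, 11.1]
tcp_rot: [179.8, -0.2, 13.5]
ft_force: [-1.0, 0.4, -0.1]
finger_gap: 85.1
```

```bash
python3 -c "
from h import *
go(481.6,-282.6,7,13.5)"
```

```text
t 4.45 at [ 483.8 -284.1   11.1] rpy [179.77  -0.21  13.51] f [-0.95  0.42 -0.12] gap 85.1
shift [-1.8 -2.   4.1] rot [ 0.004  -0.0037  0.0002]
```

>>> servo_tool(
  motion=[
    [85, -3, -3, 5, 0.004, -0.004, 0],
    [30, 0, 0, 1, 0, 0, 0],
    [10, 0, 0, 0, 0, 0, 0],
    [10, 0, 0, 0, 0, 0, 0],
    [10, 0, 0, 0, 0, 0, 0],
    [10, 0, 0, 0, 0, 0, 0],
    [10, 0, 0, 0, 0, 0, 0],
    [10, 0, 0, 0, 0, 0, 0],
  ],
  force=60,
)

```text
time: 5.25
tool_pos: [480.8, -282.4, 6.3]
tcp_rot: [179.9, -0.1, 13.5]
ft_force: [0.0, 0.2, -0.0]
finger_gap: 25.2
```

```bash
python3 -c "
from h import *
go(481.6,-282.6,7,13.5)"
```

```text
t 5.25 at [ 480.8 -282.4    6.3] rpy [ 1.7992e+02 -5.0000e-02  1.3510e+01] f [ 0.    0.18 -0.04] gap 25.2
shift [ 0.7  0.3 -0.7] rot [ 0.0014 -0.0009  0.0002]
```

>>> servo_tool(
  motion=[
    [10, 0, 0, -15, 0, 0, 0],
    [10, 0, 0, -20, 0, 0, 0],
    [10, 0, 0, -10, 0, 0, 0],
    [10, 0, 0, 0, 0, 0, 0.08],
    [10, 0, 0, 0, 0, 0, 0.08],
    [10, 0, 0, 0, 0, 0, 0],
  ],
)

```text
time: 5.85
tool_pos: [478.0, -280.4, 52.8]
tcp_rot: [-179.8, 0.2, 4.1]
ft_force: [-0.4, 0.6, -6.5]
finger_gap: 25.1
```

```bash
python3 -c "
from h import *
go(551.6,-62,40,3.8)"
```

```text
t 5.85 at [ 478.  -280.4   52.8] rpy [-179.84    0.24    4.08] f [-0.42  0.6  -6.52] gap 25.1
shift [  89.  -212.6   13. ] rot [-0.0028  0.0042  0.0049]
```

>>> servo_tool(
  motion=[
    [10, 15, -35, 0, 0, 0, 0],
    [10, 15, -35, 0, 0, 0, 0],
    [10, 15, -35, 0, 0, 0, 0],
    [10, 15, -35, 2, 0, 0, 0],
    [10, 15, -35, 4, 0, 0, 0],
    [10, 14, -25, 4, -0.003, 0.004, 0.005],
    [10, 0, -10, 0, 0, 0, 0],
    [10, 0, 0, 0, 0, 0, 0],
  ],
)

```text
time: 6.65
tool_pos: [551.1, -57.2, 42.7]
tcp_rot: [180.0, 0.1, 4.7]
ft_force: [-0.6, 0.4, -5.1]
finger_gap: 25.1
```

```bash
python3 -c "
from h import *
go(551.6,-62,12,3.8)
cv2.imwrite('pics/w4.png',snapshot('wrist'))
cv2.imwrite('pics/s4.png',snapshot('side'))"
```

```text
t 6.65 at [551.1 -57.2  42.7] rpy [1.7999e+02 1.2000e-01 4.7200e+00] f [-0.56  0.42 -5.1 ] gap 25.1
shift [ 0.1  4.8 30.7] rot [0.0002 0.0021 0.016 ]
```

View pics/w4.png

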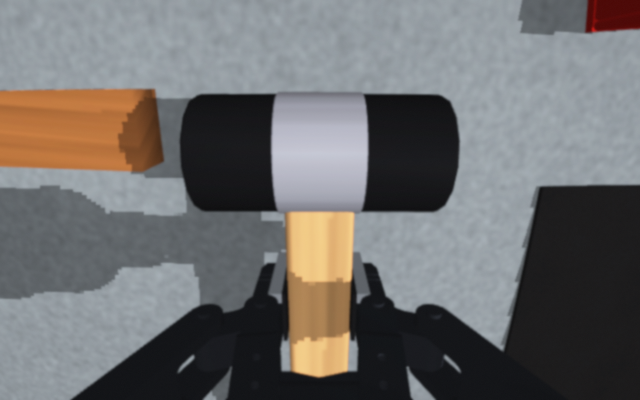

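>>> servo_tool(
  motion=[
    [10, 0, 0, 12, 0, 0.002, 0.016],
    [10, 0, 0, 12, 0, 0, 0],
    [10, 0, 0, 7, 0, 0, 0],
    [10, 0, 0, 0, 0, 0, 0],
  ],
)

```text
time: 7.15
tool_pos: [550.1, -63.1, 8.9]
tcp_rot: [179.9, 0.0, 3.4]
ft_force: [-0.1, 0.5, -5.2]
finger_gap: 25.0
```

```bash
python3 -c "
from h import *
go(550.0,-25,9.5,3.8)"
```

```text
t 7.15 at [550.1 -63.1   8.9] rpy [1.799e+02 1.000e-02 3.370e+00] f [-0.14  0.46 -5.16] gap 25.0
shift [  2.1 -38.   -0.6] rot [ 0.0017  0.0001 -0.0075]
```

>>> servo_tool(
  motion=[
    [10, 2, -10, -1, 0, 0, -0.007],
    [10, 0, -10, 0, 0, 0, 0],
    [10, 0, -8, 0, 0, 0, 0],
    [10, 0, -5, 0, 0, 0, 0],
    [10, 0, 0, 0, 0, 0, 0],
  ],
)

```text
time: 7.65
tool_pos: [550.1, -27.1, 10.2]
tcp_rot: [179.9, 0.0, 3.8]
ft_force: [-0.5, -0.6, -5.0]
finger_gap: 25.3
```

```bash
python3 -c "
from h import *
go(549.6,-13,9.5,3.8)"
```

```text
t 7.65 at [550.1 -27.1  10.2] rpy [179.93   0.     3.78] f [-0.53 -0.63 -5.02] gap 25.3
shift [  0.4 -14.1   0.7] rot [ 0.0012  0.     -0.0003]
```

>>> servo_tool(
  motion=[
    [10, 0, -4, 0, 0, 0, 0],
    [10, 0, -4, 0, 0, 0, 0],
    [10, 0, -4, 0, 0, 0, 0],
    [10, 0, -4, 0, 0, 0, 0],
    [10, 0, -4, 0, 0, 0, 0],
    [10, 0, -4, 0, 0, 0, 0],
    [10, 0, 0, 0, 0, 0, 0],
  ],
)

```text
time: 8.35
tool_pos: [549.0, -1.2, 10.9]
tcp_rot: [179.9, -0.1, 3.8]
ft_force: [-0.4, -0.1, -4.9]
finger_gap: 25.0
```

>>> servo_tool(
  motion=[
    [10, 0, 8, 1, 0, 0, 0],
    [10, 0, 8, 0, 0, 0, 0],
    [10, 0, 0, 0, 0, 0, 0],
    [10, 0, 0, 0, 0, 0, 0],
  ],
)

```text
time: 8.75
tool_pos: [550.1, -19.1, 9.7]
tcp_rot: [179.9, -0.1, 3.8]
ft_force: [-0.0, 0.6, -4.6]
finger_gap: 25.2
```

```bash
cat > we.py <<'E'
from h import *
import sys
go(549,-1,9.5,3.8)
im=snapshot('side'); V=cam('side'); h=cv2.cvtColor(im,cv2.COLOR_BGR2HSV)
m=cv2.inRange(h,(3,110,60),(16,255,255)); z=np.zeros_like(m); z[180:240,235:320]=m[180:240,235:320]
c=max(cv2.findContours(z,0,2)[0],key=cv2.contourArea)[:,0]
r=c[np.argmax(c[:,0])]; t=c[np.argmin(c[:,1])]
print('right',r,'top',t,plane(V,[t],25).round(1)); cv2.imwrite('pics/'+sys.argv[1],cv2.resize(im[150:260,200:360],None,fx=5,fy=5,interpolation=2))
E
python3 we.py s5.png
```

```text
t 8.75 at [550.1 -19.1   9.7] rpy [ 1.7988e+02 -6.0000e-02  3.7900e+00] f [-0.    0.59 -4.57] gap 25.2
shift [  0.1 -18.1   0.2] rot [ 0.0022 -0.0011 -0.0002]
right [300 197] top [289 195] [[621.2  61.2  25. ]]
```

View pics/s5.png

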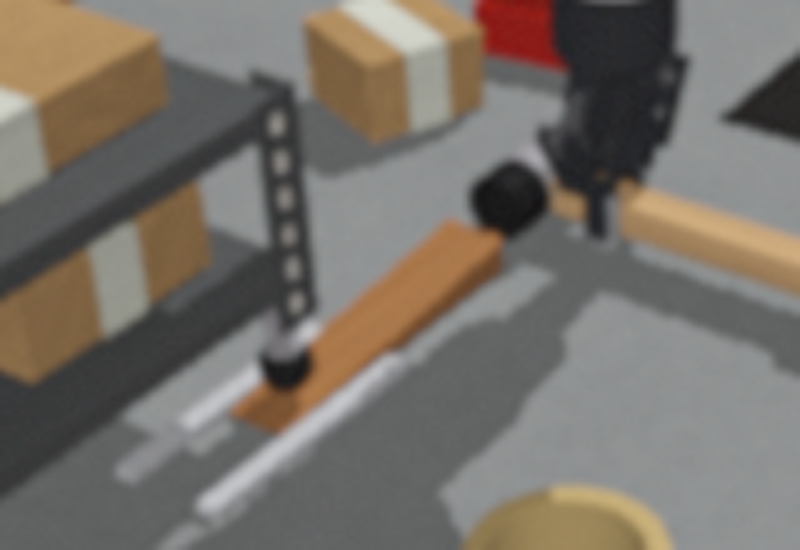

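Tap 1 worked: the wedge advanced about 12 mm and the hammer is clear, with no foot load yet. Now tap 2.

>>> servo_tool(
  motion=[
    [10, 0, -5, 0, 0, 0, 0],
    [10, 0, -5, 0, 0, 0, 0],
    [10, 0, -4, 0, 0, 0, 0],
    [10, 0, -4, 0, 0, 0, 0],
    [10, 0, -4, 0, 0, 0, 0],
    [10, 0, -4, 0, 0, 0, 0],
    [10, 0, -3, 0, 0, 0, 0],
    [10, 0, 0, 0, 0, 0, 0],
  ],
)

```text
time: 9.6
tool_pos: [548.0, 13.3, 9.7]
tcp_rot: [179.9, -0.1, 3.8]
ft_force: [-0.0, 0.4, -5.4]
finger_gap: 25.2
```

>>> servo_tool(
  motion=[
    [10, 0, -3, 0, 0, 0, 0],
    [10, 0, -3, 0, 0, 0, 0],
    [10, 0, 0, 0, 0, 0, 0],
  ],
)

```text
time: 9.9
tool_pos: [547.6, 19.6, 9.7]
tcp_rot: [179.9, -0.1, 3.8]
ft_force: [0.1, 0.1, -4.7]
finger_gap: 25.1
```

>>> servo_tool(
  motion=[
    [10, 0, -3, 0, 0, 0, 0],
    [10, 0, -3, 0, 0, 0, 0],
    [10, 0, 0, 0, 0, 0, 0],
  ],
)

```text
time: 10.2
tool_pos: [547.2, 25.9, 9.7]
tcp_rot: [179.9, -0.1, 3.8]
ft_force: [0.0, 0.4, -4.8]
finger_gap: 25.1
```

>>> servo_tool(
  motion=[
    [10, 0, -3, 0, 0, 0, 0],
    [10, 0, -3, 0, 0, 0, 0],
    [10, 0, 0, 0, 0, 0, 0],
  ],
)

```text
time: 10.5
tool_pos: [546.7, 32.4, 9.7]
tcp_rot: [179.9, -0.1, 3.8]
ft_force: [0.2, -0.4, -5.4]
finger_gap: 25.3
```

>>> servo_tool(
  motion=[
    [10, 0, 8, 0, 0, 0, 0],
    [10, 0, 8, 0, 0, 0, 0],
    [10, 0, 4, 0, 0, 0, 0],
    [10, 0, 0, 0, 0, 0, 0],
  ],
)

```text
time: 10.9
tool_pos: [548.2, 10.5, 9.8]
tcp_rot: [179.9, -0.1, 3.8]
ft_force: [0.3, 0.1, -4.8]
finger_gap: 24.8
```

```bash
python3 we.py s6.png
```

```text
t 10.9 at [548.2  10.5   9.8] rpy [ 1.7986e+02 -8.0000e-02  3.8300e+00] f [ 0.33  0.08 -4.79] gap 24.8
shift [ 0.  11.5  0.3] rot [ 0.0025 -0.0013  0.0006]
right [292 208] top [282 200] [[619.2  94.8  25. ]]
```

View pics/s6.png

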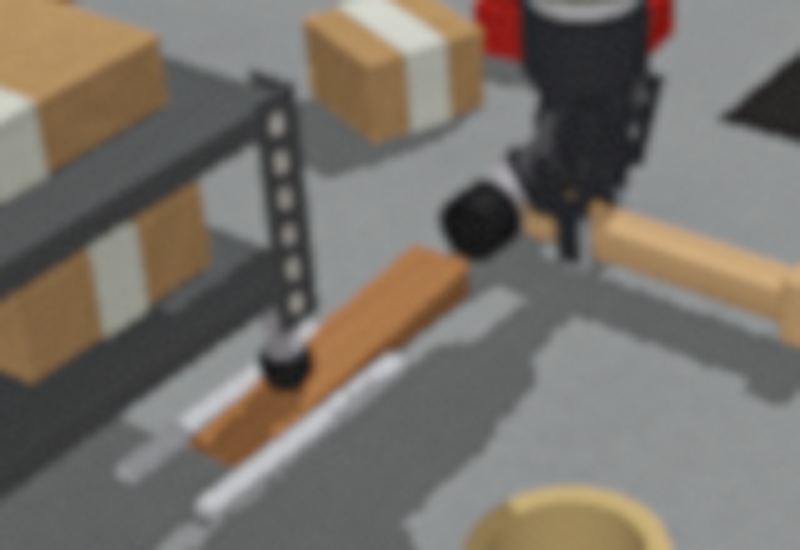

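The wedge has moved another 33 mm, its thin end is well past the foot, and it's still loose. Tap 3 will use fine steps.

>>> servo_tool(
  motion=[
    [10, 0, -5, 0, 0, 0, 0],
    [10, 0, -5, 0, 0, 0, 0],
    [10, 0, -5, 0, 0, 0, 0],
    [10, 0, -3, 0, 0, 0, 0],
    [10, 0, -3, 0, 0, 0, 0],
    [10, 0, -3, 0, 0, 0, 0],
    [10, 0, 0, 0, 0, 0, 0],
  ],
)

```text
time: 11.65
tool_pos: [546.3, 37.7, 9.7]
tcp_rot: [179.9, -0.1, 3.9]
ft_force: [0.1, 0.6, -5.5]
finger_gap: 25.1
```

>>> servo_tool(
  motion=[
    [10, 0, -2, 0, 0, 0, 0],
    [10, 0, -2, 0, 0, 0, 0],
    [10, 0, 0, 0, 0, 0, 0],
  ],
)

```text
time: 11.95
tool_pos: [546.1, 41.0, 9.7]
tcp_rot: [179.8, -0.1, 3.8]
ft_force: [0.5, 0.5, -5.7]
finger_gap: 25.0
```

>>> servo_tool(
  motion=[
    [10, 0, -2, 0, 0, 0, 0],
    [10, 0, -2, 0, 0, 0, 0],
    [10, 0, 0, 0, 0, 0, 0],
  ],
)

```text
time: 12.25
tool_pos: [546.0, 43.6, 9.8]
tcp_rot: [179.7, -0.1, 3.8]
ft_force: [0.2, -0.3, -5.4]
finger_gap: 25.0
```

>>> servo_tool(
  motion=[
    [10, 0, -2, 0, 0, 0, 0],
    [10, 0, 0, 0, 0, 0, 0],
  ],
)

```text
time: 12.45
tool_pos: [546.0, 44.8, 9.9]
tcp_rot: [179.6, -0.1, 3.7]
ft_force: [0.6, -0.0, -5.2]
finger_gap: 25.4
```

```bash
python3 -c "
from h import *
go(545.5,45,9.5,3.8); s=sense(); print(s['joint_efforts'].round(2),s['wrist_torque'].round(3))"
```

```text
t 12.45 at [546.   44.8   9.9] rpy [ 1.7963e+02 -9.0000e-02  3.7300e+00] f [ 0.62 -0.05 -5.15] gap 25.4
shift [-0.5 -0.3  0.4] rot [ 0.0065 -0.0015 -0.0012]
[ 3.100e-01 -5.672e+01 -4.496e+01 -3.000e-02  1.000e-02  2.000e-02] [-0.077  0.074 -0.041]
```

>>> servo_tool(
  motion=[
    [10, 0, -2, 0, 0.006, 0, 0],
  ],
)

```text
time: 12.55
tool_pos: [545.7, 46.1, 9.8]
tcp_rot: [179.9, -0.1, 3.7]
ft_force: [-0.3, -8.8, -7.1]
finger_gap: 25.3
```

>>> servo_tool(
  motion=[
    [10, 0, -3, 0, 0, 0, 0],
  ],
)

```text
time: 12.65
tool_pos: [545.5, 47.8, 9.8]
tcp_rot: [179.8, -0.0, 3.7]
ft_force: [-1.0, -13.0, -3.5]
finger_gap: 25.3
```

The push reached 13 N while the wedge was still creeping, so it's inside the tight band. I'll back off, then do a confirming tap.

>>> servo_tool(
  motion=[
    [10, 0, 4, 0, 0, 0, 0],
    [10, 0, 5, 0, 0, 0, 0],
    [10, 0, 0, 0, 0, 0, 0],
    [10, 0, 0, 0, 0, 0, 0],
  ],
)

```text
time: 13.05
tool_pos: [546.0, 39.5, 9.7]
tcp_rot: [180.0, -0.0, 3.7]
ft_force: [0.6, -0.5, -5.1]
finger_gap: 25.2
```

```bash
python3 we.py s7.png
```

```text
t 13.05 at [546.   39.5   9.7] rpy [ 1.7996e+02 -4.0000e-02  3.7100e+00] f [ 0.64 -0.46 -5.11] gap 25.2
shift [ 0.4 40.6  0.2] rot [ 0.0007 -0.0007 -0.0016]
right [290 205] top [279 202] [[618.9 108.3  25. ]]
```

>>> servo_tool(
  motion=[
    [10, 0, -3, 0, 0, 0, 0],
    [10, 0, -3, 0, 0, 0, 0],
    [10, 0, -2, 0, 0, 0, 0],
  ],
)

```text
time: 13.4
tool_pos: [545.3, 48.1, 9.6]
tcp_rot: [180.0, -0.0, 3.7]
ft_force: [-0.9, -9.8, -4.3]
finger_gap: 25.2
```

>>> servo_tool(
  motion=[
    [10, 0, -2, 0, 0, 0, 0],
  ],
)

```text
time: 13.5
tool_pos: [545.3, 48.7, 9.8]
tcp_rot: [179.8, -0.0, 3.7]
ft_force: [-0.7, -12.9, -3.6]
finger_gap: 25.3
```

>>> servo_tool(
  motion=[
    [10, 0, 5, 0, 0, 0, 0],
    [10, 0, 15, 0, 0, 0, 0],
    [10, 0, 20, 0, 0, 0, 0],
    [10, 0, 15, -10, 0, 0, 0],
    [10, 0, 15, -15, 0, 0, 0],
    [10, 0, 0, -15, 0, 0, 0],
    [10, 0, 0, 0, 0, 0, 0],
  ],
)

```text
time: 14.2
tool_pos: [550.5, -27.2, 54.1]
tcp_rot: [179.8, -0.1, 3.7]
ft_force: [0.7, 1.0, -4.7]
finger_gap: 25.2
```

```bash
python3 we.py s8.png; python3 -c "
from h import *
go(500,-279,40,6.5)"
```

```text
t 14.2 at [550.5 -27.2  54.1] rpy [ 1.7979e+02 -8.0000e-02  3.7400e+00] f [ 0.71  1.04 -4.73] gap 25.2
shift [  0.1 -26.4  44.5] rot [ 0.0037 -0.0013 -0.0011]
right [289 210] top [279 202] [[618.9 108.3  25. ]]
t 14.25 at [550.  -27.1  53.2] rpy [ 1.7978e+02 -3.0000e-02  3.7500e+00] f [ 1.43 -0.94 -5.44] gap 25.0
shift [-66.4 248.   14.1] rot [ 0.0039 -0.0004 -0.048 ]
```

>>> servo_tool(
  motion=[
    [10, -11, 40, 0, 0, 0, 0],
    [10, -11, 40, 0, 0, 0, 0],
    [10, -11, 40, 0, 0, 0, 0],
    [10, -11, 40, 2, 0, 0, 0],
    [10, -11, 40, 3, 0, 0, 0],
    [10, -11, 28, 3, 0.004, 0, -0.048],
    [10, 0, 10, 0, 0, 0, 0],
    [10, 0, 0, 0, 0, 0, 0],
  ],
)

```text
time: 15.05
tool_pos: [498.6, -276.5, 44.9]
tcp_rot: [-179.9, -0.1, 6.9]
ft_force: [-0.6, 0.7, -4.9]
finger_gap: 25.2
```

```bash
python3 -c "
from h import *
go(500,-279,20,6.5)"
```

```text
t 15.05 at [ 498.6 -276.5   44.9] rpy [-1.7994e+02 -1.4000e-01  6.8800e+00] f [-0.55  0.7  -4.92] gap 25.2
shift [ 1.   2.7 24.9] rot [-0.001  -0.0024  0.0066]
```

>>> servo_tool(
  motion=[
    [10, 0, 2, 10, -0.001, -0.002, 0.006],
    [10, 0, 0, 10, 0, 0, 0],
    [10, 0, 0, 7, 0, 0, 0],
    [10, 0, 0, 4, 0, 0, 0],
    [10, 0, 0, 0, 0, 0, 0],
  ],
)

```text
time: 15.55
tool_pos: [499.2, -273.0, 9.3]
tcp_rot: [-179.8, 0.1, 6.7]
ft_force: [0.2, -0.3, -4.9]
finger_gap: 25.2
```

```bash
python3 -c "
from h import *
go(500,-279,6.5,6.5)"
```

```text
t 15.55 at [ 499.2 -273.     9.3] rpy [-1.7981e+02  1.1000e-01  6.7000e+00] f [ 0.16 -0.27 -4.9 ] gap 25.2
shift [0.1 6.  2.8] rot [-0.0033  0.0019  0.0034]
```

>>> servo_tool(
  motion=[
    [10, 0, 0, 1.5, -0.003, 0.002, 0],
    [10, 0, 0, 1.5, 0, 0, 0],
    [10, 0, 0, 0.5, 0, 0, 0],
  ],
)

```text
time: 15.85
tool_pos: [499.8, -272.5, 6.4]
tcp_rot: [180.0, -0.0, 6.8]
ft_force: [-4.2, 0.9, 1.8]
finger_gap: 25.0
```

```bash
python3 -c "
from h import *
go(500,-279,6.5,6.5)"
```

```text
t 15.85 at [ 499.8 -272.5    6.4] rpy [ 1.7998e+02 -4.0000e-02  6.7800e+00] f [-4.18  0.87  1.8 ] gap 25.0
shift [-0.6  6.5 -0.1] rot [ 0.0004 -0.0007  0.0048]
```

>>> servo_tool(
  motion=[
    [85, 0, 0, 0, 0, 0, 0],
    [85, 0, 0, 0, 0, 0, 0],
    [85, 0, 0, 0, 0, 0, 0],
    [85, 0, 0, 0, 0, 0, 0],
    [85, 0, 0, 0, 0, 0, 0],
    [85, 0, 0, -10, 0, 0, 0],
    [85, 0, 0, -25, 0, 0, 0],
    [85, 0, 0, -40, 0, 0, 0],
    [85, 0, 0, -40, 0, 0, 0],
    [85, 0, 0, -30, 0, 0, 0],
  ],
)

```text
time: 16.85
tool_pos: [498.2, -271.7, 156.1]
tcp_rot: [-179.9, 0.1, 6.7]
ft_force: [1.1, -0.4, 0.1]
finger_gap: 85.0
```

>>> servo_tool(
  motion=[
    [85, 0, 0, -30, 0, 0, 0],
    [85, 0, 0, -30, 0, 0, 0],
    [85, 0, 0, 0, 0, 0, 0],
    [85, 0, 0, 0, 0, 0, 0],
  ],
)

```text
time: 17.25
tool_pos: [500.6, -273.4, 228.8]
tcp_rot: [179.6, -0.5, 6.7]
ft_force: [-0.4, -0.3, -0.3]
finger_gap: 85.4
```

```bash
python3 we.py s9.png; python3 - <<'E'
from h import *
w=snapshot('wrist'); s=cv2.resize(cv2.imread('pics/s9.png'),(640,440)); cv2.imwrite('pics/f.png',cv2.resize(np.vstack([w,s]),None,fx=.7,fy=.7))
E
```

```text
t 17.25 at [ 500.6 -273.4  228.8] rpy [179.62  -0.48   6.74] f [-0.44 -0.25 -0.33] gap 85.4
shift [  78.1 -266.3  218.3] rot [ 0.0063 -0.0086  0.0512]
right [288 211] top [279 202] [[618.9 108.3  25. ]]
```

View pics/f.png

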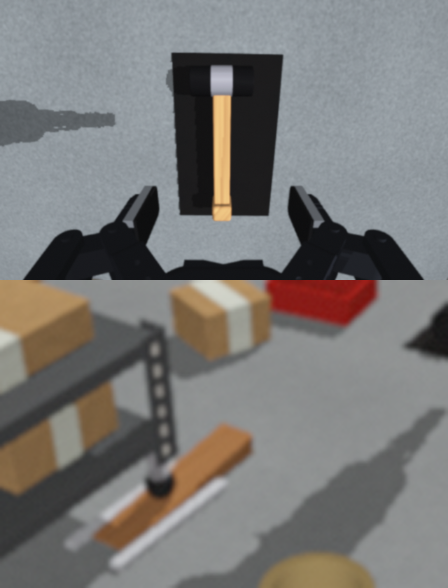

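The wrist view shows the hammer flat on the mat with its head at (222,80). The side view shows the wedge straight under the foot and unmoved since the last tap. Handing in.

```bash
python3 -c "
from bench import *
print(hand_in())"
```

```text
the job is handed in; nothing more can be done
None
```

I picked up the hammer and gave the wedge four separate light taps, backing clear after each one. I then laid the hammer on the mat, let go and handed the job in at about 17 s of the 67 s allowed. No verdict was reported.

- **Wedge:** it slid in about 60 mm. On the third tap the push reached 13 N while it was still creeping. The fourth tap again reached about 13 N and moved it about 1 mm at most. That suggests a foot load of roughly 9 to 12 N, but I couldn't measure it directly. The highest push I read was 13 N, against the 45 N limit. The reading comes only at the end of each move, so brief peaks between readings were not seen.
- **After the fourth tap:** the side camera showed the wedge's tracked top corner at the same pixel before that tap, after it and at the end, so it stays put.
- **Hammer:** the last wrist view shows it lying flat on the mat, with the grip about 45 mm from the mat's centre (limit 90 mm). The gripper was open and about 220 mm above it.
- **Bystanders:** the carton looks unmoved. The red tray and tape roll are only partly in the last pictures, so I did not check their positions by measurement. The arm never went near any of them.
- **Force readings on the first three taps:** readings taken after a pause showed almost no push, because the arm relaxes when it stops. Only readings taken during a push were useful, so I relied on those for the final tightness.

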